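Dock the ear thermometer in its cradle

TASK

The ear thermometer has been left leaning in the mug. Take it out and stand it back in its cradle, turned so that the rib on its handle drops into the notch of the socket, and let it down gently until it sits fully home. Leave the mug standing and do not disturb the other things on the shelf.

Things in the scene. Friction and masses are not known exactly. Their poses are not given: they have to be found in the camera images.
- thermometer: Loose grey ear thermometer, 152 mm long, about 130 g. Origin: centre of the butt's flat underside; z up along the round handle to the head, +x display side, -x probe side. The butt tapers: radius 9.5 mm underneath, 11 at z = 1.5 mm (edge bevel), growing evenly to 16 at z = 46.5; then straight, radius 16 mm, to the head. It starts leaning in the mug by some 28 degrees, display side up
- thermometer_head (a point): Middle of the thermometer's head, on the handle's axis, z = 128 mm in its frame, with its axes. The head is a rounded block: x from -25 to +19 mm, y +-18 mm (flat sides, good to grip), z from 104 to 152 mm, with a flat top that may be pushed. The white tapered probe, 28 mm long, sticks out along -x at z = 134 mm; the dark display is on the +x face
- thermometer_rib (a point): Lower end of the locating rib on the thermometer's handle, at (18, 0, 30) mm in its frame, with its axes. The rib is an upright bar on the +x (display) side, 4 mm wide, from z = 30 to 46 mm, standing out to 20 mm from the handle's axis. Where there is no notch under it, it rests on the socket's rim with the thermometer 15 mm short of home
- cradle: The thermometer's white plastic cradle: a foot, 110 mm (x) by 84 mm (y) by 12 mm high, screwed to the board, and on it a round upright socket, outer radius about 26 mm. Origin: on the board under the socket's axis; z up, +x is the front (the foot's edge with a dark lamp window). The socket swivels on the foot, so stiffly that docking does not turn it; its angle is not part of this pose
- cradle_mouth (a point): Centre of the socket's mouth, 57 mm above the board, with the foot's axes. The rim (radius 16.5 to 24 mm) has one notch for the rib, 6.8 mm wide at the well and 18 mm deep, which goes through the wall. It faces somewhere within 46 degrees either side of the foot's front: look for it, or feel for it by turning the thermometer with its rib lightly on the rim until it drops
- cradle_seat (a point): Centre of the floor of the socket's well, 12 mm above the board, with the foot's axes; the thermometer's origin lies here when it is home. The well matches the butt's taper with 0.7 mm clearance all round: 45 mm deep, radius 16.5 mm at the mouth, 11.5 mm at the floor. With the rib in the notch and let go, the thermometer slides down and centres itself; its top ends 164 mm above the board
- mug: White ceramic mug, loose, 340 g, outer radius 38 mm, height 82 mm, wall 4 mm, inner floor 5 mm above the board. Origin: centre of its underside, z up; its handle is on +y and reaches 37 mm out
- tweezer_case: Yellow plastic tweezer case with a press-button catch, 125 x 30 x 17 mm, lying on the board along its own x. Origin: centre of its underside. A bystander
- tray: Shallow aluminium tray, 110 mm (x) by 170 mm (y) by 18 mm high. Origin: centre of its underside. A bystander
- egg_cup: White ceramic egg cup standing in the tray, 68 mm high, bowl radius 25 mm. Origin: centre of its underside. A bystander
- tin: Red first-aid tin with a hinged lid, closed, 150 mm (x) by 220 mm (y), 83 mm high with the lid. Origin: centre of its underside. A bystander
Things that resemble listed ones, but are neither listed nor needed, are in the scene too. Of the things that look like the thermometer, the smaller one is meant.

How it is judged:
By the outcome, as a careful person would: the job done as asked, in the order asked, and still so for the second after the job is handed in, with the robot touching nothing.
It also fails if it takes over 64 s, if anything falls off the work surface, if the arm or the gripper's body presses on something with over 40 N, if the wrist force passes 120 N, or if a joint passes its speed limit or range.

ROBOT

A 6-joint arm with a two-finger parallel gripper is mounted at the origin on the work surface. World frame = base frame: x ahead of the robot, y to its left, z up, the work surface at z = 0. Lengths are in mm, angles in rad, forces in N, time in s.
With the tool pointing down it reaches from about 425 to 925 mm from the base axis. Payload 12.5 kg.
Tool frame: the origin (TCP) lies at the very end of the fingers, on their centre line; the grasp point (between the pads) lies 19 mm behind it; z points along the fingers, y is the line along which they close (so a half turn about z gives the same grasp; the last joint's range is limited). The gripper opens to 85 mm and grips with 20 to 120 N. Pads are 22 mm wide; open, the fingers measure 114 mm over their backs; the gripper's body (76 mm by 85 mm) begins 54 mm behind the grasp point. The pads swing forward as they close: fully open they stand 13 mm farther back than shut.
Start: joints at [1.053, 0.491, 1.559, -0, 1.092, -0.106], TCP at [250.147, 572.775, 231.327] pointing down, gripper open.
Joint ranges: [-3.1, 3.1], [-0.84, 2.19], [0.05, 2.79], [-1.13, 4.28], [0.06, 2.93], [-2.69, 2.69]. Speed limits (rad/s): [2.22, 2.22, 2.79, 3.14, 3.14, 3.14].

INTERFACE

Orientations are given as a rotation vector (axis times angle).
In Python, from cell import ctrl, viewer, workorder gives the robot as it stands. The module is installed in compiled form; this text tells all that it offers.
- The arm moves only by the shell command python3 -m crank 'ROWS' [OPENING]. ROWS is text: rows parted by semicolons, each of 6 numbers parted by spaces: the shift along the tool's x, y, z in cm, then the turn, a rotation vector about the tool's x, y, z in rad. A call has exactly 8 rows; each row shifts and turns the commanded pose from where the row before left it, along the tool's axes as they then stand; what a row does not reach is not made up. A row lasts 1/8 s, in which the tool goes at most 62.5 mm and 10.7 degrees, less where a joint would pass 70% of its speed; a pose out of reach is approached as far as the arm can. A call with a gripper value outside its range is refused whole. OPENING is the opening, from -1 (shut) to 1 (fully open), set as the call begins (- or left out, the last holds). The fingers move at their own pace and stop on an object; the grip force is fixed at half the most. Time passes only in rows, so rows that do not move let the fingers close, or fill a call up. It gives the time, the measured TCP pose, the force, the opening and the grip force at its end, in the units of the state.
- ctrl.state(): the state, without advancing time (a new reading comes with each control period).
- viewer.camera(name): name is "side" or "top"; returns the picture (400x640x3 uint8, blue, green, red); there is no depth.
- viewer.get_calibration(name): a dict with "fx", "fy", "cx", "cy" (pixels), "origin" and "attitude" of the camera in the world. Camera axes: x right, y down, z forward; pixel columns grow to the right and rows downward; lengths in mm; the calibration is good to about 2 mm. A picture is of the moment at which its call begins. get_calibration takes no time and is no camera call.
- workorder.job_done(): hands the job in; it is judged then, once.
The state is a dict: "time": time; "qpos": joint angles; "qvel": joint speeds; "tau": joint torques, N m; "tool_pos": TCP position; "tcp_rot": TCP orientation; "wrist_force": force on the tool from outside, world axes, zero at the start; "ft_torque": the same for the moment, N m; "width": finger opening in mm; "finger_force": force on a finger pad.
Only numpy, scipy, OpenCV 4.12 (cv2) and the standard library are available. Lean on these libraries where they do the work, as an engineer would, in place of code of your own. Each camera call takes 0.05 s, during which the arm holds its last target. There are 200 camera calls.

## Working session

There is one attempt and no reset: what is moved stays moved. The work goes in short steps, Python scripts to look and compute and a shell command to move; the robot and the scene stay as the last step left them, time stands still between calls to the robot, and variables do not carry over. Pictures are saved under pics/ and viewed, at most 10 in all, crops included, and the job is handed in when it is done.

```bash
mkdir -p pics; cat > h.py <<'E'
import numpy as np, cv2
from scipy.spatial.transform import Rotation as R
from cell import ctrl, viewer, workorder
def cal(n):
    c=viewer.get_calibration(n); A=np.array(c["attitude"],float)
    if A.shape!=(3,3): A=R.from_rotvec(A).as_matrix() if A.size==3 else R.from_quat(A).as_matrix()
    return c,A,np.array(c["origin"],float)
def proj(n,P):
    c,A,o=cal(n); p=(np.atleast_2d(P)-o)@A
    return np.c_[c["fx"]*p[:,0]/p[:,2]+c["cx"], c["fy"]*p[:,1]/p[:,2]+c["cy"]]
def ray(n,u,v):
    c,A,o=cal(n); return o, A@np.array([(u-c["cx"])/c["fx"],(v-c["cy"])/c["fy"],1.])
def atz(n,u,v,z):
    o,d=ray(n,u,v); return o+d*(z-o[2])/d[2]
def tri(a,b):
    (o1,d1),(o2,d2)=ray("side",*a),ray("top",*b)
    s=np.linalg.lstsq(np.c_[d1,-d2],o2-o1,rcond=None)[0]
    p,q=o1+s[0]*d1,o2+s[1]*d2; return (p+q)/2,np.linalg.norm(p-q)
E
python3 - <<'E'
from h import *
for n in("side","top"):
    print(viewer.get_calibration(n)); im=viewer.camera(n); cv2.imwrite(f"pics/{n}0.png",im)
print(ctrl.state())
E
```

```text
{'fx': 461.9324360059269, 'fy': 461.9324360059269, 'cx': 316.3078765210551, 'cy': 205.58417369919115, 'origin': array([ 226.06139226, -976.16836085,  791.39017844]), 'attitude': array([-2.20773172,  0.31216154, -0.16099005])}
{'fx': 370.9282845214595, 'fy': 370.9282845214595, 'cx': 319.0802221881064, 'cy': 193.90391020869504, 'origin': array([ 298.08780976, -107.13996092, 1151.80764133]), 'attitude': array([-2.13418568,  2.12810831, -0.17703738])}
{'time': 0.1, 'qpos': array([ 1.05339686e+00,  4.91466009e-01,  1.55939488e+00, -1.53578044e-05,
        1.09166937e+00, -1.05610371e-01]), 'qvel': array([ 7.42054967e-04, -1.93221353e-04, -2.42137457e-03, -8.70272706e-04,
       -2.00519149e-03,  9.46558512e-05]), 'tau': array([ 2.70571523e-03, -6.19452524e+01, -2.62031096e+01, -1.13226108e-04,
        2.93392652e-03, -9.36592755e-06]), 'tool_pos': array([250.04723113, 572.58848308, 230.80464672]), 'tcp_rot': array([-6.42209239e-01, -3.07497084e+00,  1.40833835e-03]), 'wrist_force': array([ 0.75311224, -0.36271609,  0.00765777]), 'ft_torque': array([-0.04110685, -0.03088415,  0.01480664]), 'finger_force': 0.0, 'width': 85.32055392777723}
```

View pics/side0.png

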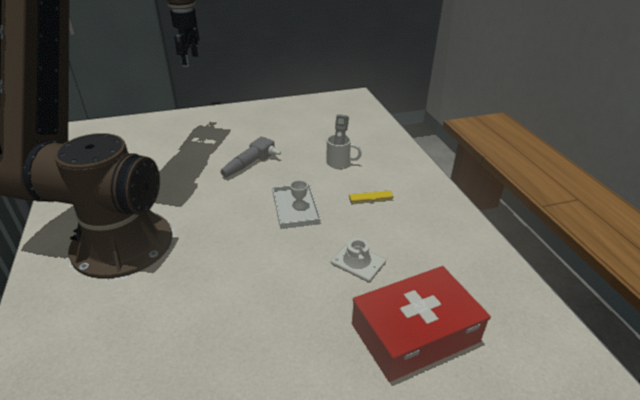

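View pics/top0.png

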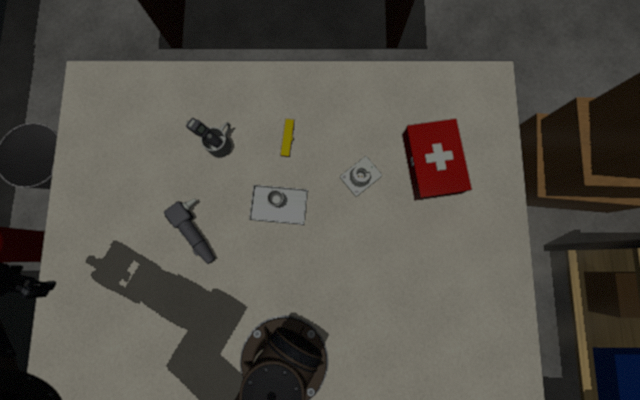

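Two things could be the thermometer. One leans in the mug (side 341,125; top 205,130). A larger one lies on the board (side 250,157; top 190,230). The smaller one in the mug is the one meant. The cradle is at side 358,258 and top 361,176. Next is a close crop of both spots.

```bash
python3 - <<'E'
from h import *
s=cv2.imread("pics/side0.png");t=cv2.imread("pics/top0.png")
def c(im,u,v,w,h,k): return cv2.resize(im[v:v+h,u:u+w],None,fx=k,fy=k,interpolation=cv2.INTER_CUBIC)
a=np.hstack([c(s,315,108,50,66,8)[:300*2][:528],c(t,178,108,66,66,6)[:528] if 0 else c(t,181,110,50,66,8)])
b=np.hstack([c(s,325,228,66,56,6),c(t,333,148,66,56,6)])[:, :800]
cv2.imwrite("pics/c1.png",a);cv2.imwrite("pics/c2.png",b);print(a.shape,b.shape)
E
```

```text
(528, 800, 3) (336, 792, 3)
```

View pics/c1.png

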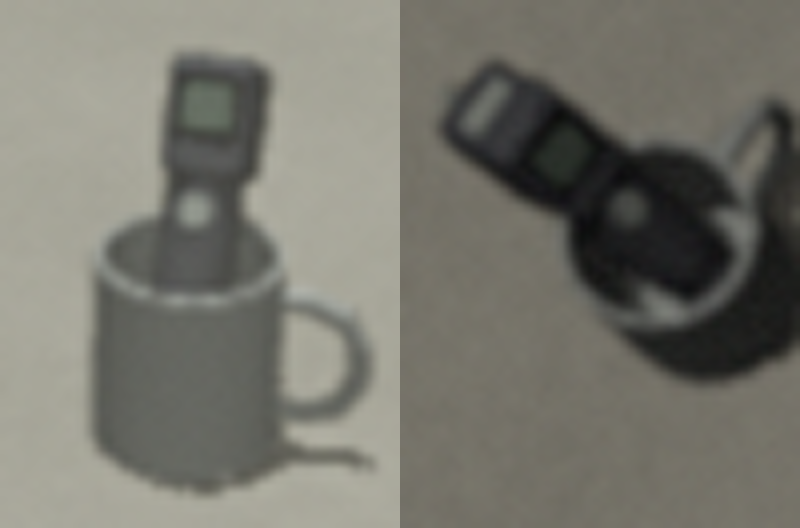

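View pics/c2.png

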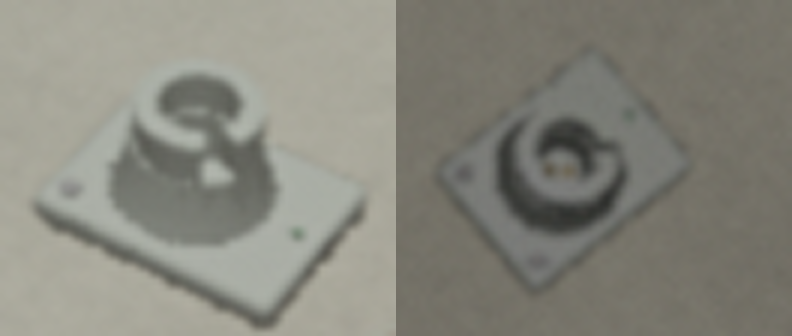

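The crops confirm the choice: the small thermometer has its green display at side (341,121) and top (201,129), with the display side up. The cradle's lamp is toward the image right. The notch shows at side crop (230,135) and top crop (605,147).

```bash
cat >> h.py <<'E'
def S(x,y): return ((x+.5)/8-.5+315,(y+.5)/8-.5+108)
def T(x,y): return ((x-400+.5)/8-.5+181,(y+.5)/8-.5+110)
def S2(x,y): return ((x+.5)/6-.5+325,(y+.5)/6-.5+228)
def T2(x,y): return ((x-396+.5)/6-.5+333,(y+.5)/6-.5+148)
E
python3 - <<'E'
from h import *
np.set_printoptions(precision=1,suppress=True)
d,e=tri(S(207,105),T(562,150));b,e2=tri(S(195,210),T(628,208))
print("disp",d,e,"btn",b,e2); v=d-b;print(np.linalg.norm(v),"tilt",np.degrees(np.arccos(v[2]/np.linalg.norm(v))),"az",np.degrees(np.arctan2(v[1],v[0])))
print("headtop",tri(S(222,56),T(490,100)))
# mug rim z=82
print("mug side",atz("side",*S(190,258),82),atz("side",*S(95,258),82),atz("side",*S(283,258),82))
print("mug top",atz("top",*T(660,235),82),atz("top",*T(565,240),82),atz("top",*T(760,230),82))
print("mug handle",atz("top",*T(775,110),60))
c=np.array([atz("top",*T2(*p),12) for p in[(592,50),(690,163),(533,293),(437,172)]]);print("foot",c, np.linalg.norm(np.diff(np.r_[c,c[:1]],axis=0),axis=1),c.mean(0))
cs=np.array([atz("side",*S2(*p),12) for p in[(365,195),(262,318),(38,195)]]);print("foot side",cs,np.linalg.norm(np.diff(cs,axis=0),axis=1),(cs[0]+cs[2])/2)
f=c[:2].mean(0)-c[2:].mean(0);print("front az",np.degrees(np.arctan2(f[1],f[0])))
print("lamp",atz("top",*T2(630,115),12),atz("side",*S2(297,233),12))
print("mouth",atz("side",*S2(199,106),57),atz("top",*T2(571,157),57),tri(S2(199,106),T2(571,157)))
print("notch",atz("side",*S2(230,133),57),atz("top",*T2(605,147),57))
E
```

```text
disp [661.4 237.4 134.6] 2.098859511157603 btn [653.  224.3  97.1] 0.9759893989275692
40.6135436393851 tilt 22.638561114834417 az 57.29352235916533
headtop (array([676.5, 261.9, 141.9]), np.float64(3.9754057019820697))
mug side [647.7 214.4  82. ] [612.2 224.4  82. ] [682.4 204.6  82. ]
mug top [648.  216.4  82. ] [646. 252.  82.] [650.  178.9  82. ]
mug handle [705.5 181.2  60. ]
foot [[ 615.8 -248.5   12. ]
 [ 554.8 -298.8   12. ]
 [ 485.6 -215.6   12. ]
 [ 549.6 -166.2   12. ]] [ 79.  108.2  80.9 105.6] [ 551.4 -232.3   12. ]
foot side [[ 613.8 -253.6   12. ]
 [ 549.6 -304.8   12. ]
 [ 487.7 -217.6   12. ]] [ 82.1 107. ] [ 550.8 -235.6   12. ]
front az -50.70834816309103
lamp [ 580.6 -267.9   12. ] [ 579.6 -266.    12. ]
mouth [ 548.4 -231.4   57. ] [ 547.6 -231.4   57. ] (array([ 548. , -231.5,   57.1]), np.float64(0.743616871814746))
notch [ 554.6 -249.2   57. ] [ 552.8 -248.6   57. ]
```

```bash
cat >> h.py <<'E'
def body(az,tilt):  # tool attitude holding the thermometer: tool z=-a, tool x=-body x; az = lean azimuth (deg)
    az,t=np.radians([az,tilt]); d=np.array([np.cos(az),np.sin(az),0]);Z=np.array([0,0,1.])
    a=np.cos(t)*Z+np.sin(t)*d; x=np.cos(t)*d-np.sin(t)*Z; z=-a
    return np.c_[x,np.cross(z,x),z]
def plan(p,Rt,n=8):
    s=ctrl.state(); R0=R.from_rotvec(s["tcp_rot"]); p0=np.array(s["tool_pos"])
    r=(R0.inv()*R.from_matrix(Rt)).as_rotvec()/n; d=(np.array(p)-p0)/n
    print("per row mm %.1f deg %.2f"%(np.linalg.norm(d),np.degrees(np.linalg.norm(r))))
    Rk=R0
    for k in range(n):
        print(np.r_[np.round(Rk.inv().apply(d)/10,2),np.round(r,3)]); Rk=Rk*R.from_rotvec(r)
E
python3 - <<'E'
from h import *
np.set_printoptions(precision=3,suppress=True)
Rt=body(58,28);a=-Rt[:,2];H=np.array([668.9,249,122.5]);print(a,H+81*a)
plan(H+81*a,Rt,16)
E
```

```text
[0.249 0.398 0.883] [689.051 281.249 194.019]
per row mm 33.0 deg 6.33
[-3.24  -0.57   0.23   0.026 -0.023  0.105]
[-3.28  -0.22   0.31   0.026 -0.023  0.105]
[-3.28   0.13   0.39   0.026 -0.023  0.105]
[-3.23   0.49   0.45   0.026 -0.023  0.105]
[-3.15   0.83   0.51   0.026 -0.023  0.105]
[-3.04   1.17   0.55   0.026 -0.023  0.105]
[-2.88   1.5    0.58   0.026 -0.023  0.105]
[-2.7    1.81   0.6    0.026 -0.023  0.105]
[-2.48   2.1    0.61   0.026 -0.023  0.105]
[-2.23   2.36   0.61   0.026 -0.023  0.105]
[-1.95   2.59   0.59   0.026 -0.023  0.105]
[-1.66   2.8    0.56   0.026 -0.023  0.105]
[-1.34   2.97   0.52   0.026 -0.023  0.105]
[-1.01   3.11   0.46   0.026 -0.023  0.105]
[-0.67   3.21   0.4    0.026 -0.023  0.105]
[-0.32   3.27   0.33   0.026 -0.023  0.105]
```

```bash
python3 -m crank '-3.24 -0.57 0.23 0.026 -0.023 0.105; -3.28 -0.22 0.31 0.026 -0.023 0.105; -3.28 0.13 0.39 0.026 -0.023 0.105; -3.23 0.49 0.45 0.026 -0.023 0.105; -3.15 0.83 0.51 0.026 -0.023 0.105; -3.04 1.17 0.55 0.026 -0.023 0.105; -2.88 1.5 0.58 0.026 -0.023 0.105; -2.7 1.81 0.6 0.026 -0.023 0.105' 1
python3 -m crank '-2.48 2.1 0.61 0.026 -0.023 0.105; -2.23 2.36 0.61 0.026 -0.023 0.105; -1.95 2.59 0.59 0.026 -0.023 0.105; -1.66 2.8 0.56 0.026 -0.023 0.105; -1.34 2.97 0.52 0.026 -0.023 0.105; -1.01 3.11 0.46 0.026 -0.023 0.105; -0.67 3.21 0.4 0.026 -0.023 0.105; -0.32 3.27 0.33 0.026 -0.023 0.105' 1
python3 - <<'E'
from h import *
np.set_printoptions(precision=3,suppress=True)
Rt=body(58,28);a=-Rt[:,2];H=np.array([668.9,249,122.5]);plan(H+81*a,Rt,1)
out=[]
for n,(u,v) in dict(side=(305,60),top=(160,80)).items():
    im=viewer.camera(n);im=cv2.resize(im[v:v+120,u:u+80],None,fx=5,fy=5,interpolation=cv2.INTER_CUBIC)
    B=np.c_[-Rt[:,0],-Rt[:,1]*1,a]; b0=H-128*a
    pts=[[x,y,z] for x in(-25,19) for y in(-18,18) for z in(104,152)]+[[0,0,z] for z in (0,46,104,152)]
    for q in proj(n,b0+np.array(pts)@B.T): cv2.circle(im,tuple(int(i) for i in (q-[u,v]+.5)*5),2,(0,0,255),-1)
    out.append(im)
cv2.imwrite("pics/pre.png",np.hstack(out))
E
```

```text
time: 1.1
tool_pos: [470.4, 426.4, 213.1]
tcp_rot: [1.76, 2.413, -0.354]
wrist_force: [-0.2, -0.3, 0.9]
width: 85.2
finger_force: 0.0
time: 2.1
tool_pos: [690.1, 280.9, 195.8]
tcp_rot: [2.481, 1.368, -0.618]
wrist_force: [-0.3, 0.5, 0.4]
width: 85.3
finger_force: 0.0
per row mm 2.1 deg 0.43
[ 0.06  -0.11   0.17   0.004  0.003 -0.005]
```

View pics/pre.png

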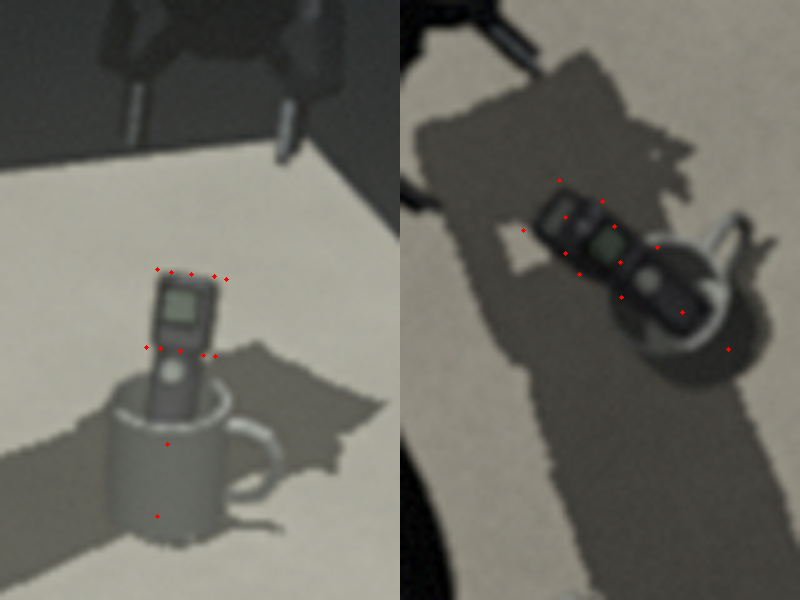

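The overlay of the predicted head (rounded corners aside) is centred on the real head in both views, to within about 1 px (side 187,312; top 588,234). The open fingers straddle it. I'll advance along its axis and close.

```bash
python3 -m crank '0.06 -0.11 1.2 0.004 0.003 -0.005; 0 0 1.5 0 0 0; 0 0 1.5 0 0 0; 0 0 1.5 0 0 0; 0 0 1.5 0 0 0; 0 0 1.5 0 0 0; 0 0 1.2 0 0 0; 0 0 0.3 0 0 0' 1
python3 -m crank '0 0 0 0 0 0; 0 0 0 0 0 0; 0 0 0 0 0 0; 0 0 0 0 0 0; 0 0 0 0 0 0; 0 0 0 0 0 0; 0 0 0 0 0 0; 0 0 0 0 0 0' -1
```

```text
time: 3.2
tool_pos: [663.3, 241.5, 105.1]
tcp_rot: [2.482, 1.381, -0.619]
wrist_force: [0.8, 0.1, 0.3]
width: 85.4
finger_force: 0.0
time: 4.2
tool_pos: [663.8, 242.1, 106.3]
tcp_rot: [2.482, 1.381, -0.616]
wrist_force: [1.3, 2.1, 5.1]
width: 35.3
finger_force: 60.1
```

```bash
python3 -m crank '-0.05 0 -0.3 0 0 0; -0.1 0 -0.8 0 0 0; -0.1 0 -1.2 0 0 0; -0.05 0 -1.4 0 0 0; 0 0 -1.6 0 0 0; 0 0 -1.8 0 0 0; 0 0 -2 0 0 0; 0 0 -2 0 0 0' -1
python3 -m crank '0 0 -1.5 0 0 0; 0 0 -1 0 0 0; 0 0 0 0 0 0; 0 0 0 0 0 0; 0 0 0 0 0 0; 0 0 0 0 0 0; 0 0 0 0 0 0; 0 0 0 0 0 0' -1
python3 - <<'E'
from h import *
np.set_printoptions(precision=3,suppress=True)
out=[]
for n,(u,v) in dict(side=(305,60),top=(160,60)).items():
    im=viewer.camera(n);out.append(cv2.resize(im[v:v+120,u:u+80],None,fx=5,fy=5,interpolation=cv2.INTER_CUBIC))
cv2.imwrite("pics/lift.png",np.hstack(out))
E
```

```text
time: 5.2
tool_pos: [689.9, 284.5, 206.9]
tcp_rot: [2.482, 1.381, -0.616]
wrist_force: [-0.1, -0.3, -1.2]
width: 35.2
finger_force: 59.6
time: 6.2
tool_pos: [695.8, 293.7, 227.5]
tcp_rot: [2.482, 1.381, -0.617]
wrist_force: [0.6, 0.0, -1.2]
width: 35.2
finger_force: 59.6
```

View pics/lift.png

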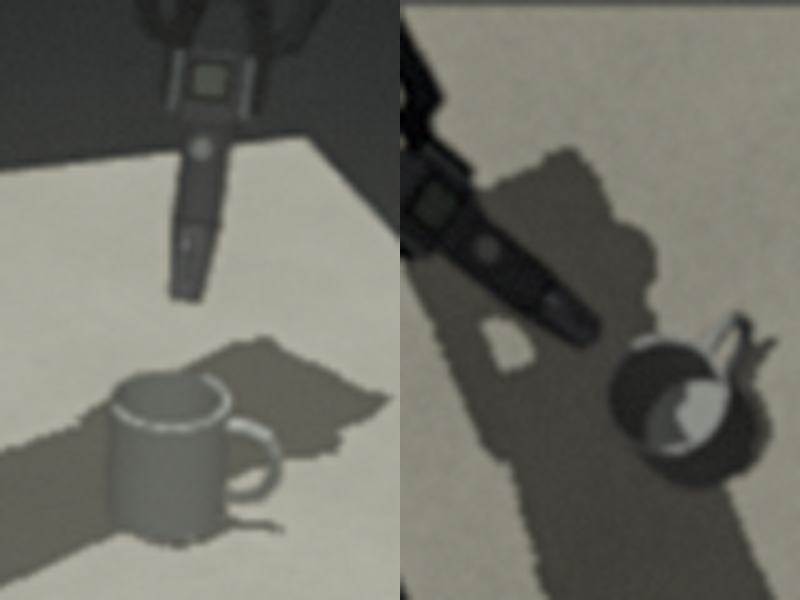

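The thermometer is out and held by the head, with its butt tip at side crop (187,296) and top crop (588,333). The mug is standing where it was. Next I measure how it sits in the grip and plan the hover over the cradle.

```bash
python3 - <<'E'
from h import *
np.set_printoptions(precision=2,suppress=True)
s=ctrl.state();Rm=R.from_rotvec(s["tcp_rot"]).as_matrix();p=np.array(s["tool_pos"])
f=lambda x,y:((x+.5)/5-.5+305,(y+.5)/5-.5+60)
g=lambda x,y:((x-400+.5)/5-.5+160,(y+.5)/5-.5+60)
for nm,a,b in[("butt",(187,296),(588,333)),("btn",(201,149),(488,249)),("disp",(210,80),(437,201))]:
    P,e=tri(f(*a),g(*b));print(nm,P,e,"tool",Rm.T@(P-p))
# hover: butt 45 mm over mouth; body x az -71 -> lean az 109
Rt=body(109,0); plan([548,-231.5,57+40+109],Rt,24)
E
```

```text
butt [668.99 248.17 134.38] 0.14856429627713025 tool [ -3.1    1.25 107.08]
btn [684.49 275.14 217.83] 1.3929928598314498 tool [-14.72   0.2   18.79]
disp [693.72 287.59 255.86] 3.189992368883222 tool [-18.88   1.48 -22.05]
per row mm 22.8 deg 2.40
[-1.89  0.63  1.1  -0.01  0.02 -0.04]
[-1.93  0.55  1.07 -0.01  0.02 -0.04]
[-1.97  0.47  1.04 -0.01  0.02 -0.04]
[-2.    0.39  1.01 -0.01  0.02 -0.04]
[-2.03  0.31  0.97 -0.01  0.02 -0.04]
[-2.06  0.23  0.93 -0.01  0.02 -0.04]
[-2.09  0.14  0.9  -0.01  0.02 -0.04]
[-2.11  0.06  0.86 -0.01  0.02 -0.04]
[-2.12 -0.03  0.82 -0.01  0.02 -0.04]
[-2.14 -0.11  0.78 -0.01  0.02 -0.04]
[-2.14 -0.19  0.73 -0.01  0.02 -0.04]
[-2.15 -0.28  0.69 -0.01  0.02 -0.04]
[-2.15 -0.36  0.65 -0.01  0.02 -0.04]
[-2.15 -0.45  0.6  -0.01  0.02 -0.04]
[-2.14 -0.53  0.56 -0.01  0.02 -0.04]
[-2.13 -0.61  0.51 -0.01  0.02 -0.04]
[-2.12 -0.69  0.47 -0.01  0.02 -0.04]
[-2.1  -0.77  0.42 -0.01  0.02 -0.04]
[-2.08 -0.85  0.37 -0.01  0.02 -0.04]
[-2.05 -0.93  0.33 -0.01  0.02 -0.04]
[-2.02 -1.01  0.28 -0.01  0.02 -0.04]
[-1.99 -1.08  0.23 -0.01  0.02 -0.04]
[-1.95 -1.15  0.18 -0.01  0.02 -0.04]
[-1.91 -1.23  0.14 -0.01  0.02 -0.04]
```

```bash
python3 - <<'E'
from h import *
np.set_printoptions(precision=3,suppress=True)
plan([548,-231.5,57+45+109],body(109,0),16)
E
```

```text
per row mm 34.1 deg 3.60
[-2.85   0.95   1.63  -0.014  0.028 -0.054]
[-2.94   0.77   1.56  -0.014  0.028 -0.054]
[-3.02   0.58   1.48  -0.014  0.028 -0.054]
[-3.09   0.4    1.4   -0.014  0.028 -0.054]
[-3.14   0.21   1.32  -0.014  0.028 -0.054]
[-3.18   0.02   1.23  -0.014  0.028 -0.054]
[-3.21  -0.17   1.14  -0.014  0.028 -0.054]
[-3.23  -0.36   1.04  -0.014  0.028 -0.054]
[-3.23  -0.55   0.94  -0.014  0.028 -0.054]
[-3.22  -0.73   0.84  -0.014  0.028 -0.054]
[-3.2   -0.92   0.74  -0.014  0.028 -0.054]
[-3.17  -1.1    0.63  -0.014  0.028 -0.054]
[-3.12  -1.28   0.53  -0.014  0.028 -0.054]
[-3.06  -1.45   0.42  -0.014  0.028 -0.054]
[-2.99  -1.62   0.32  -0.014  0.028 -0.054]
[-2.9   -1.79   0.21  -0.014  0.028 -0.054]
```

```bash
python3 -m crank '-2.85 0.95 1.63 -0.014 0.028 -0.054; -2.94 0.77 1.56 -0.014 0.028 -0.054; -3.02 0.58 1.48 -0.014 0.028 -0.054; -3.09 0.4 1.4 -0.014 0.028 -0.054; -3.14 0.21 1.32 -0.014 0.028 -0.054; -3.18 0.02 1.23 -0.014 0.028 -0.054; -3.21 -0.17 1.14 -0.014 0.028 -0.054; -3.23 -0.36 1.04 -0.014 0.028 -0.054' -1
python3 -m crank '-3.23 -0.55 0.94 -0.014 0.028 -0.054; -3.22 -0.73 0.84 -0.014 0.028 -0.054; -3.2 -0.92 0.74 -0.014 0.028 -0.054; -3.17 -1.1 0.63 -0.014 0.028 -0.054; -3.12 -1.28 0.53 -0.014 0.028 -0.054; -3.06 -1.45 0.42 -0.014 0.028 -0.054; -2.99 -1.62 0.32 -0.014 0.028 -0.054; -2.9 -1.79 0.21 -0.014 0.028 -0.054' -1
python3 - <<'E'
from h import *
np.set_printoptions(precision=3,suppress=True)
plan([548,-231.5,57+45+109],body(109,0),1)
out=[]
for n,(u,v) in dict(side=(325,190),top=(325,130)).items():
    im=viewer.camera(n);cv2.imwrite(f"pics/hov_{n}.png",im);out.append(cv2.resize(im[v:v+100,u:u+66],None,fx=6,fy=6,interpolation=cv2.INTER_CUBIC))
cv2.imwrite("pics/hov.png",np.hstack(out))
E
```

```text
time: 7.3
tool_pos: [621.3, 30.1, 219.9]
tcp_rot: [2.227, 2.006, -0.329]
wrist_force: [0.1, 0.1, -0.9]
width: 35.7
finger_force: 59.8
time: 8.3
tool_pos: [547.0, -232.6, 213.0]
tcp_rot: [1.819, 2.548, -0.002]
wrist_force: [0.4, 0.2, -1.4]
width: 35.4
finger_force: 59.8
per row mm 2.5 deg 0.63
[ 0.07   0.13   0.2    0.006  0.009 -0.001]
```

View pics/hov.png

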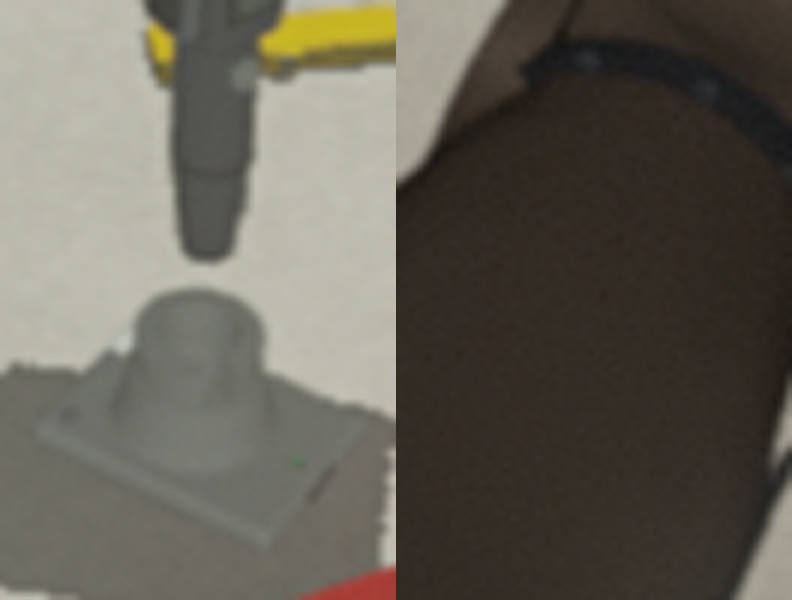

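The thermometer hangs over the socket with its butt at side crop (209,258), and the rim centre is near (200,335). The arm hides this spot from the top camera. I'll compare the prediction with the side image, then turn 90° to see the other tilt.

```bash
python3 - <<'E'
from h import *
np.set_printoptions(precision=1,suppress=True)
s=ctrl.state();Rm=R.from_rotvec(s["tcp_rot"]).as_matrix();p=np.array(s["tool_pos"])
ang=np.linspace(0,2*np.pi,73)
def sil(zb,r):
    c=np.c_[r*np.cos(ang),r*np.sin(ang),np.full(73,109-zb)]
    q=proj("side",p+c@Rm.T); q=(q-[325,190]+.5)*6-.5; return q
for zb,r in[(0,9.5),(1.5,11),(46.5,16),(70,16)]:
    q=sil(zb,r);print(zb,"L",q[q[:,0].argmin()],"R",q[q[:,0].argmax()],"bottom",q[q[:,1].argmax()])
o=np.array([548,-231.5,57])
for r in(16.5,24):
    q=(proj("side",o+np.c_[r*np.cos(ang),r*np.sin(ang),0*ang])-[325,190]+.5)*6-.5
    print("rim",r,q.min(0),q.max(0))
for a in range(-10,-51-46,-10):
    print(a,((proj("side",o+20*np.array([np.cos(np.radians(a)),np.sin(np.radians(a)),0]))-[325,190]+.5)*6-.5)[0],((proj("top",o+20*np.array([np.cos(np.radians(a)),np.sin(np.radians(a)),0]))-[333,148]+.5)*6-.5+[396,0])[0])
# gradient edges of handle
im=cv2.imread("pics/hov_side.png",0).astype(int)
for v in (190+15,190+22,190+27,190+32,190+36,190+40): print(v,im[v,348:372])
# enhanced notch picture from the initial frames
a=cv2.imread("pics/side0.png")[235:262,343:376];b=cv2.imread("pics/top0.png")[162:189,345:378]
f=lambda x:cv2.normalize(cv2.resize(x,None,fx=12,fy=12,interpolation=cv2.INTER_CUBIC),None,0,255,cv2.NORM_MINMAX)
cv2.imwrite("pics/notch.png",np.hstack([f(a),f(b)]))
E
```

```text
0 L [182.5 249. ] R [232.6 251.6] bottom [209.4 266.6]
1.5 L [178.8 245.8] R [236.8 248.8] bottom [209.9 266.2]
46.5 L [170.7 152.3] R [257.4 156.6] bottom [217.3 181.6]
70 L [173.5 101.8] R [261.4 106.2] bottom [220.8 130.9]
rim 16.5 [156.  306.3] [240.4 363.3]
rim 24 [136.9 293.7] [259.6 376.6]
-10 [248.4 330.9] [577.4 118.2]
-20 [249.4 336.9] [584.1 119.9]
-30 [248.8 342.9] [590.4 122.8]
-40 [246.6 348.6] [596.2 126.6]
-50 [243.  353.9] [601.1 131.4]
-60 [238.  358.7] [605.2 136.9]
-70 [231.7 362.7] [608.3 143.1]
-80 [224.3 365.9] [610.2 149.6]
-90 [216.2 368.1] [610.9 156.3]
205 [185 187 186 181 169 129  86  78  82  83  84  84  84  84  83  85  89  92
  91 117 165 186 187 187]
212 [182 182 183 187 175 119  77  78  82  83  83  84  84  87  85  84  82  82
  90 139 181 185 183 184]
217 [179 181 184 185 176 131  83  73  78  83  84  85  84  84  82  82  79  79
 113 164 186 187 186 184]
222 [183 185 185 186 187 172 112  76  79  83  84  83  85  85  84  82  81  97
 146 184 188 186 185 185]
226 [182 183 185 185 185 174 128  85  79  84  84  83  85  84  80  81 105 150
 181 186 184 183 184 186]
230 [185 185 184 185 186 185 165 107  74  80  83  82  83  82  79  97 146 183
 188 185 185 185 184 184]
```

View pics/notch.png

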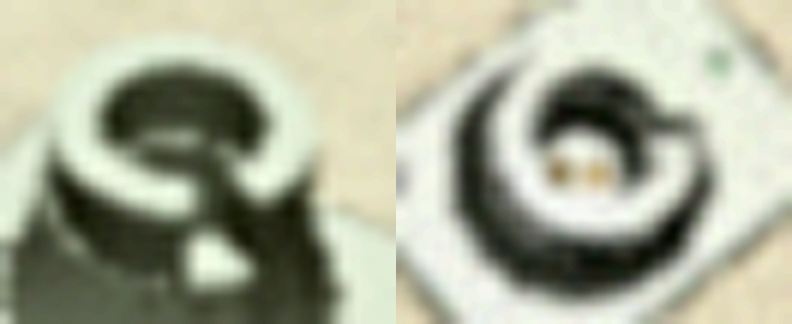

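In this crop the notch opens at top (675,120) and at side (221,188). The side view's rim ellipse is centred near (185,122).

```bash
python3 - <<'E'
from h import *
np.set_printoptions(precision=1,suppress=True)
a=lambda x,y:(343+(x+.5)/12-.5,235+(y+.5)/12-.5)
b=lambda x,y:(345+(x-396+.5)/12-.5,162+(y+.5)/12-.5)
az=lambda v:np.degrees(np.arctan2(v[1],v[0]))
m=np.array([548.3,-231.5,57])
for nm,n,f in[("side",(221,188),a),("top",(675,120),b)]:
    P=atz(nm,*f(*n),57);print(nm,"notch",P,az(P-m),np.hypot(*(P-m)[:2]))
ang=np.linspace(0,2*np.pi,73)
for nm,f0,off in[("side",(343,235),0),("top",(345,162),396)]:
  for r in(16.5,24):
    q=(proj(nm,m+np.c_[r*np.cos(ang),r*np.sin(ang),0*ang])-f0+.5)*12-.5+[off,0];print(nm,r,"min",q.min(0),"max",q.max(0))
# ellipse check by image: bright rim in side crop, fit outer boundary
fs=cv2.cvtColor(cv2.imread("pics/notch.png"),cv2.COLOR_BGR2GRAY)
for y in(60,90,120,150): print(y,fs[y,0:396:12])
print("col185",fs[0:324:8,185]); print("top rows")
for y in(100,140,180): print(y,fs[y,396::12])
print("top col 580",fs[0:324:8,580])
print("q6",ctrl.state()["qpos"])
E
```

```text
side notch [ 549.6 -249.4   57. ] -85.742201358011 17.959427468806155
top notch [ 554.5 -249.8   57. ] -71.30626298235745 19.29517569678574
side 16.5 min [98.  72.8] max [266.8 186.7]
side 24 min [59.7 47.6] max [305.2 213.4]
top 16.5 min [537.3  80. ] max [668.4 207.9]
top 24 min [507.5  51.1] max [698.2 237.2]
60 [219 220 220 223 220 220 222 225 231 236 238 236 216 199 190 182 188 207
 221 228 234 232 228 221 217 215 215 219 220 220 220 221 221]
90 [218 218 220 221 222 226 231 236 224 167  91  51  49  54  56  57  52  51
  50  53  87 157 216 237 231 224 221 218 220 221 220 219 219]
120 [213 206 203 206 211 224 237 230 161  62  28  43  56  66  67  66  64  56
  46  41  30  37 108 197 235 233 226 222 224 221 218 215 219]
150 [205 213 231 223 171 181 230 240 224 181 142 121  92  80  88  98  90  75
  98 118  90 103 183 235 237 224 206 207 221 224 226 226 220]
col185 [220 220 218 218 222 231 235 207 152  95  60  56  57  59  53  67 103 144
 131  88  64  75 127 186 220 214 189 129  80  74  96 123 129 130 122 110
  92  78  77  82  84]
top rows
100 [195 181 175 198 223 224 164  89 101 178 231 223 156  78  44  45  51  47
  41  45  62 122 202 240 239 239 242 239 236 235 239 236 221]
140 [236 237 244 245 210 107  35  66 152 224 236 180 104 113 181 214 202 163
  94  28  48 125 175 188 173 164 202 236 240 239 236 235 240]
180 [174 204 242 246 212 114  35  45  86 143 215 250 223 165 160 198 199 187
 177 134 118 173 226 240 199 105 104 195 242 242 235 235 241]
top col 580 [226 229 236 240 239 240 239 225 201 142  84  63  50  35  11  38 108 177
 229 245 226 205 199 217 229 242 247 248 220 171  97  37  26  26  32  37
  53 104 169 219 236]
q6 [-0.5  0.5  1.7 -0.   1.  -0.8]
```

```bash
python3 - <<'E'
from h import *
np.set_printoptions(precision=1,suppress=True,linewidth=200)
az=np.arange(-150,31,6);print(az)
for nm in("side","top"):
  im=cv2.imread(f"pics/{nm}0.png",0).astype(np.float32)
  for m in([548.5,-231.5,57],):
    for r in(18,20,22,23.5):
      q=proj(nm,np.array(m)+np.c_[r*np.cos(np.radians(az)),r*np.sin(np.radians(az)),0*az]).astype(np.float32)
      print(nm,r,cv2.remap(im,q[:,:1],q[:,1:],cv2.INTER_LINEAR).ravel().astype(int))
# fit the mouth: bright full-rim contrast, excluding notch sector
from scipy.optimize import minimize
A=np.radians(np.arange(-20,230,3))
for nm in("side","top"):
  im=cv2.resize(cv2.imread(f"pics/{nm}0.png",0).astype(np.float32),None,fx=1,fy=1)
  def val(m,r):
    q=proj(nm,np.c_[m[0]+r*np.cos(A),m[1]+r*np.sin(A),57+0*A]).astype(np.float32);return cv2.remap(im,q[:,:1],q[:,1:],cv2.INTER_LINEAR).mean()
  cost=lambda m:val(m,14)-val(m,18.5)-val(m,20.5)-val(m,22.5)
  b=minimize(cost,[548.5,-231.5],method="Nelder-Mead",options=dict(initial_simplex=[[544,-235],[552,-233],[548,-227]]));print(nm,b.x,b.fun)
E
```

```text
[-150 -144 -138 -132 -126 -120 -114 -108 -102  -96  -90  -84  -78  -72  -66  -60  -54  -48  -42  -36  -30  -24  -18  -12   -6    0    6   12   18   24   30]
side 18 [170 169 169 171 170 170 168 157 132 114 107 108 121 144 163 170 168 168 169 168 165 162 157 151 150 149 148 144 141 137 134]
side 20 [171 172 172 171 171 173 170 158 130 111 104 105 122 149 168 173 175 173 172 172 172 171 170 169 168 166 166 166 161 157 155]
side 22 [167 164 165 167 164 164 161 149 124 107 101  99 118 146 163 169 169 170 169 170 171 171 171 172 172 171 171 171 171 168 167]
side 23.5 [155 152 156 154 151 157 153 140 119 105  98  99 116 141 152 156 156 161 162 163 167 170 171 171 171 171 170 172 171 172 170]
top 18 [119 119 120 119 119 118 116 116 116 116 106  94  80  80  91 100 103 102 100  95  94  92  90  86  84  82  79  79  78  79  80]
top 20 [118 117 116 117 117 117 118 117 115 112 103  93  81  88  99 111 117 115 113 111 111 108 107 106 104 100  97  97  98  97  97]
top 22 [106 106 105 105 107 109 107 107 106 104  99  92  85  95 107 120 120 121 119 119 118 119 118 116 113 112 111 110 112 115 112]
top 23.5 [ 96  91  91  91  96  94  96  98  99 100  99  96  93 101 111 120 121 121 121 120 121 121 120 120 119 118 119 118 118 119 119]
side [ 549.3 -229.2] -388.0830078125
top [ 551.4 -230.3] -266.1773376464844
```

Using both views, the notch azimuth comes out near -88° (about -37° from the front) and the mouth is near (549.5, -230.5). Now I turn the tool 47° to measure how far the butt is off the tool axis along tool x.

```bash
python3 -m crank '0 0 0 0.006 0.009 -0.1; 0 0 0 0 0 -0.103; 0 0 0 0 0 -0.103; 0 0 0 0 0 -0.103; 0 0 0 0 0 -0.103; 0 0 0 0 0 -0.103; 0 0 0 0 0 -0.103; 0 0 0 0 0 -0.103' -1
python3 -m crank '0 0 0 0 0 0; 0 0 0 0 0 0; 0 0 0 0 0 0; 0 0 0 0 0 0; 0 0 0 0 0 0; 0 0 0 0 0 0; 0 0 0 0 0 0; 0 0 0 0 0 0' -1
python3 - <<'E'
from h import *
np.set_printoptions(precision=1,suppress=True)
s=ctrl.state();Rm=R.from_rotvec(s["tcp_rot"]).as_matrix();p=np.array(s["tool_pos"]);print(Rm)
im=viewer.camera("side");cv2.imwrite("pics/yaw.png",im);g=cv2.cvtColor(im,cv2.COLOR_BGR2GRAY).astype(float)
ang=np.linspace(0,2*np.pi,73)
for zb in(4,10,16,22,28,38,50,60,70):
    r=11+(min(zb,46.5)-1.5)/9
    q=proj("side",p+np.c_[r*np.cos(ang),r*np.sin(ang),np.full(73,109-zb)]@Rm.T)
    l,rr=q[q[:,0].argmin()],q[q[:,0].argmax()];v=int(round((l[1]+rr[1])/2))
    row=g[v];c=int((l[0]+rr[0])/2);th=130
    i=c
    while row[i]<th and i>300:i-=1
    j=c
    while row[j]<th and j<400:j+=1
    L=i+(row[i]-th)/(row[i]-row[i+1]); Q=j-(row[j]-th)/(row[j]-row[j-1])
    print(zb,v,"pred",(l[0]+rr[0])/2,rr[0]-l[0],"obs",(L+Q)/2,Q-L)
cv2.imwrite("pics/yawc.png",cv2.resize(im[180:265,320:390],None,fx=7,fy=7,interpolation=cv2.INTER_CUBIC))
E
```

```text
time: 9.4
tool_pos: [547.6, -230.9, 212.8]
tcp_rot: [-0.651, -3.073, 0.003]
wrist_force: [-0.0, 0.1, -1.0]
width: 35.6
finger_force: 59.8
time: 10.4
tool_pos: [547.4, -231.5, 212.6]
tcp_rot: [-0.656, -3.072, 0.003]
wrist_force: [0.1, -0.2, -1.2]
width: 35.7
finger_force: 59.8
[[-0.9  0.4 -0. ]
 [ 0.4  0.9 -0. ]
 [ 0.  -0.  -1. ]]
4 229 pred 358.6741895403477 9.897573825700363 obs 358.50492206726824 9.424938474159148
10 227 pred 358.83636584969145 10.519098682679385 obs 358.6798155737705 10.015368852459005
16 225 pred 358.99968494930636 11.144960524885448 obs 358.67493847415915 10.519688269072958
22 223 pred 359.164158959476 11.775204907981163 obs 358.8171768707483 11.46768707482994
28 221 pred 359.3298001724646 12.409878027915681 obs 359.65625 13.3125
38 217 pred 359.60849658719536 13.477635738569688 obs 360.1795634920635 15.057539682539641
50 213 pred 359.9471401815192 14.425058087672198 obs 359.31944444444446 13.861111111111086
60 210 pred 360.23264571961096 14.511141333261435 obs 359.60719086021504 13.827284946236546
70 206 pred 360.5215665803885 14.598258156355541 obs 359.75427275898153 14.065922567143332
```

View pics/yawc.png

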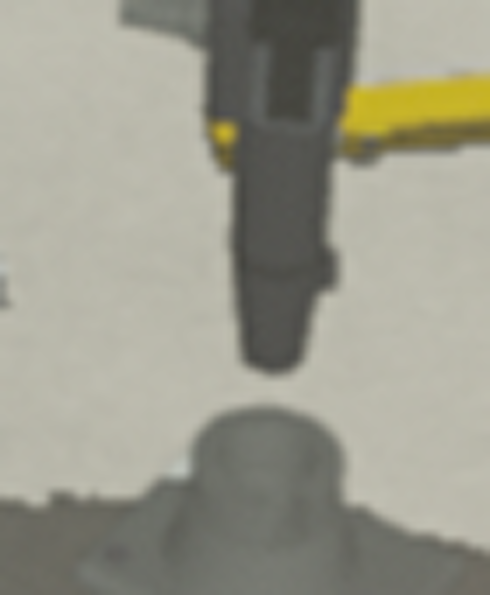

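The butt deviates by the same small amount at both yaws, so that is camera bias. The thermometer therefore sits straight and centred in the grip, with the rib visible at crop (330,270). The rim shows about 2 mm to the camera's right of the tool axis. Now I turn to the notch angle.

```bash
python3 - <<'E'
from h import *
np.set_printoptions(precision=3,suppress=True)
plan([549.6,-230.9,165],body(92,0),8)
E
```

```text
per row mm 6.0 deg 7.99
[-0.02   0.02   0.6   -0.     0.     0.139]
[-0.02   0.02   0.6   -0.     0.     0.139]
[-0.02   0.02   0.6   -0.     0.     0.139]
[-0.01   0.03   0.6   -0.     0.     0.139]
[-0.01   0.03   0.6   -0.     0.     0.139]
[-0.01   0.03   0.6   -0.     0.     0.139]
[-0.     0.03   0.6   -0.     0.     0.139]
[ 0.     0.03   0.6   -0.     0.     0.139]
```

```bash
python3 -m crank '-0.02 0.02 0.6 0 0 0.139; -0.02 0.02 0.6 0 0 0.139; -0.02 0.02 0.6 0 0 0.139; -0.01 0.03 0.6 0 0 0.139; -0.01 0.03 0.6 0 0 0.139; -0.01 0.03 0.6 0 0 0.139; 0 0.03 0.6 0 0 0.139; 0 0.03 0.6 0 0 0.139' -1
python3 -m crank '0 0 0.4 0 0 0; 0 0 0.4 0 0 0; 0 0 0.4 0 0 0; 0 0 0.4 0 0 0; 0 0 0.2 0 0 0; 0 0 0 0 0 0; 0 0 0 0 0 0; 0 0 0 0 0 0' -1
python3 - <<'E'
from h import *
np.set_printoptions(precision=3,suppress=True)
plan([549.6,-230.9,147],body(92,0),1)
E
```

```text
time: 11.45
tool_pos: [549.7, -231.0, 164.4]
tcp_rot: [2.184, 2.258, -0.003]
wrist_force: [-0.4, -0.7, -0.7]
width: 35.1
finger_force: 60.1
time: 12.45
tool_pos: [549.7, -231.1, 146.8]
tcp_rot: [2.178, 2.263, -0.003]
wrist_force: [-0.6, -0.9, -2.8]
width: 35.4
finger_force: 60.0
per row mm 0.3 deg 0.22
[ 0.02  -0.01  -0.02  -0.001  0.002  0.003]
```

```bash
python3 -m crank '0 0 0.2 0 0 0; 0 0 0.2 0 0 0; 0 0 0.2 0 0 0; 0 0 0.1 0 0 0; 0 0 0.1 0 0 0; 0 0 0 0 0 0; 0 0 0 0 0 0; 0 0 0 0 0 0' -1
python3 -m crank '0 0 0.1 0 0 0; 0 0 0.1 0 0 0; 0 0 0 0 0 0; 0 0 0.1 0 0 0; 0 0 0 0 0 0; 0 0 0.1 0 0 0; 0 0 0 0 0 0; 0 0 0 0 0 0' -1
```

```text
time: 13.45
tool_pos: [549.7, -231.1, 138.7]
tcp_rot: [2.178, 2.263, -0.003]
wrist_force: [0.3, -0.0, -1.5]
width: 35.3
finger_force: 60.0
time: 14.45
tool_pos: [549.6, -231.0, 134.6]
tcp_rot: [2.179, 2.263, -0.003]
wrist_force: [-0.3, -0.1, -1.3]
width: 35.2
finger_force: 60.0
```

```bash
python3 -m crank '0 0 0.1 0 0 0; 0 0 0 0 0 0; 0 0 0.1 0 0 0; 0 0 0 0 0 0; 0 0 0 0 0 0; 0 0 0 0 0 0; 0 0 0 0 0 0; 0 0 0 0 0 0' -1
python3 -m crank '0 0 0.1 0 0 0; 0 0 0 0 0 0; 0 0 0.1 0 0 0; 0 0 0 0 0 0; 0 0 0 0 0 0; 0 0 0 0 0 0; 0 0 0 0 0 0; 0 0 0 0 0 0' -1
```

```text
time: 15.45
tool_pos: [549.6, -231.0, 132.6]
tcp_rot: [2.179, 2.263, -0.003]
wrist_force: [0.0, -0.8, -1.2]
width: 35.2
finger_force: 60.0
time: 16.45
tool_pos: [549.6, -231.1, 130.6]
tcp_rot: [2.179, 2.263, -0.003]
wrist_force: [0.8, 1.2, -1.9]
width: 35.4
finger_force: 59.9
```

```bash
python3 -m crank '0 0 0.1 0 0 0; 0 0 0 0 0 0; 0 0 0.1 0 0 0; 0 0 0 0 0 0; 0 0 0.1 0 0 0; 0 0 0 0 0 0; 0 0 0 0 0 0; 0 0 0 0 0 0' -1
python3 -c "
from cell import ctrl
s=ctrl.state();print(s['wrist_force'],s['ft_torque'])"
```

```text
time: 17.45
tool_pos: [549.6, -231.0, 127.6]
tcp_rot: [2.179, 2.263, -0.003]
wrist_force: [-0.1, 3.3, -0.4]
width: 35.4
finger_force: 60.0
[-0.11909954  3.28702963 -0.41418944] [0.66957998 0.03461046 0.00159162]
```

There is contact with 3.3 N along +y, so I ease the tool about 0.8 mm in +y (tool +x).

```bash
python3 -m crank '0.04 0 0 0 0 0; 0.04 0 0 0 0 0; 0 0 0 0 0 0; 0 0 0 0 0 0; 0 0 0.1 0 0 0; 0 0 0 0 0 0; 0 0 0 0 0 0; 0 0 0 0 0 0' -1
python3 -c "
from cell import ctrl
s=ctrl.state();print(s['wrist_force'],s['ft_torque'])"
```

```text
time: 18.45
tool_pos: [549.6, -230.3, 126.6]
tcp_rot: [2.178, 2.263, -0.003]
wrist_force: [-0.8, -0.2, -2.9]
width: 35.3
finger_force: 60.0
[-0.82888647 -0.18500855 -2.88831732] [-0.03397978  0.2134355  -0.00849071]
```

```bash
python3 -m crank '0.03 0 0.1 0 0 0; 0 0 0 0 0 0; 0.03 0 0.1 0 0 0; 0 0 0 0 0 0; 0 0 0 0 0 0; 0 0 0 0 0 0; 0 0 0 0 0 0; 0 0 0 0 0 0' -1
python3 -c "
from cell import ctrl
s=ctrl.state();print(s['wrist_force'],s['ft_torque'])"
```

```text
time: 19.45
tool_pos: [549.6, -229.6, 124.6]
tcp_rot: [2.179, 2.263, -0.003]
wrist_force: [-1.0, 0.3, -1.5]
width: 35.5
finger_force: 60.0
[-1.02729555  0.33366243 -1.51933026] [-0.00819292  0.23761664 -0.06424375]
```

```bash
python3 -m crank '0 -0.04 0 0 0 0; 0 0 0.1 0 0 0; 0 0 0 0 0 0; 0 0 0.1 0 0 0; 0 0 0 0 0 0; 0 0 0 0 0 0; 0 0 0 0 0 0; 0 0 0 0 0 0' -1
python3 -c "
from cell import ctrl
s=ctrl.state();print(s['wrist_force'],s['ft_torque'])"
```

```text
time: 20.45
tool_pos: [549.2, -229.7, 122.6]
tcp_rot: [2.178, 2.263, -0.003]
wrist_force: [-0.5, -0.8, -1.8]
width: 35.6
finger_force: 59.9
[-0.46731686 -0.84590733 -1.77125058] [ 0.00368541  0.06412814 -0.00240486]
```

```bash
python3 -m crank '0 0 0.1 0 0 0; 0 0 0 0 0 0; 0 0 0.05 0 0 0; 0 0 0 0 0 0; 0 0 0 0 0 0; 0 0 0 0 0 0; 0 0 0 0 0 0; 0 0 0 0 0 0' -1
python3 -c "
from cell import ctrl
s=ctrl.state();print(s['wrist_force'],s['ft_torque'])"
```

```text
time: 21.45
tool_pos: [549.3, -229.8, 122.2]
tcp_rot: [2.178, 2.263, -0.003]
wrist_force: [-2.1, 1.4, 9.5]
width: 35.2
finger_force: 61.3
[-2.10013211  1.41115091  9.48939069] [0.28827817 0.71077747 0.02772025]
```

There is 11 N upward with little lateral force at TCP 122, which is about the expected home depth. I take off the load, open, and look.

```bash
python3 -m crank '0 0 -0.1 0 0 0; 0 0 0 0 0 0; 0 0 0 0 0 0; 0 0 0 0 0 0; 0 0 0 0 0 0; 0 0 0 0 0 0; 0 0 0 0 0 0; 0 0 0 0 0 0' -1
python3 -m crank '0 0 0 0 0 0; 0 0 0 0 0 0; 0 0 0 0 0 0; 0 0 0 0 0 0; 0 0 0 0 0 0; 0 0 0 0 0 0; 0 0 0 0 0 0; 0 0 0 0 0 0' 1
python3 -m crank '0 0 -0.5 0 0 0; 0 0 -1 0 0 0; 0 0 -2 0 0 0; 0 0 -3 0 0 0; 0 0 -3 0 0 0; 0 0 -3 0 0 0; 0 0 -2 0 0 0; 0 0 -1 0 0 0' 1
python3 - <<'E'
from h import *
im=viewer.camera("side");cv2.imwrite("pics/rel.png",im);u,v=325,190
m=np.array([549.3,-229.8,0]);x=np.array([np.cos(np.radians(-88)),np.sin(np.radians(-88)),0]);y=np.array([-x[1],x[0],0])
im=cv2.resize(im[v:v+90,u:u+80],None,fx=6.5,fy=6.5,interpolation=cv2.INTER_CUBIC)
for P in[m+x*a+y*b+[0,0,12+z] for z in(152,104) for a in(-25,19) for b in(-18,18)]:
    q=proj("side",P)[0];cv2.circle(im,tuple(int(i) for i in (q-[u,v]+.5)*6.5),2,(0,0,255),-1)
cv2.imwrite("pics/relc.png",im)
E
```

```text
time: 22.45
tool_pos: [549.2, -229.7, 122.3]
tcp_rot: [2.178, 2.263, -0.003]
wrist_force: [-1.0, -0.3, 6.2]
width: 35.4
finger_force: 60.7
time: 23.45
tool_pos: [549.2, -229.7, 122.1]
tcp_rot: [2.178, 2.263, -0.003]
wrist_force: [-0.2, 1.0, -0.3]
width: 85.5
finger_force: 0.0
time: 24.45
tool_pos: [549.5, -229.4, 278.8]
tcp_rot: [2.177, 2.262, -0.002]
wrist_force: [0.1, -0.0, -0.2]
width: 85.3
finger_force: 0.0
```

View pics/relc.png

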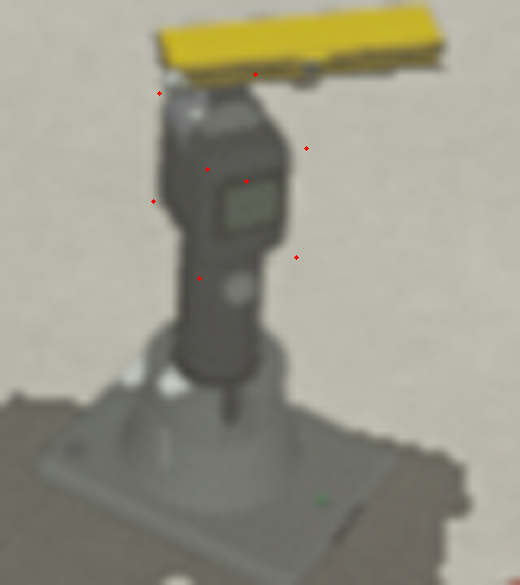

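The thermometer stands upright with its rib side over the notch, whose dark slot is below the handle at (230,400). The display is at (252,203) and only the straight handle shows above the rim. I check the seating by touching the flat top with shut fingers, expecting z = 164.

```bash
python3 -m crank '0 0 0 0 0 0; 0 0 0 0 0 0; 0 0 0 0 0 0; 0 0 0 0 0 0; 0 0 2 0 0 0; 0 0 2 0 0 0; 0 0 2 0 0 0; 0 0 1 0 0 0' -1
python3 -m crank '0 0 1.5 0 0 0; 0 0 1.2 0 0 0; 0 0 0.6 0 0 0; 0 0 0.4 0 0 0; 0 0 0.2 0 0 0; 0 0 0 0 0 0; 0 0 0 0 0 0; 0 0 0 0 0 0' -1
```

```text
time: 25.5
tool_pos: [549.0, -229.4, 206.1]
tcp_rot: [-2.178, -2.263, 0.004]
wrist_force: [0.2, -0.6, 0.2]
width: 0.0
finger_force: 0.0
time: 26.5
tool_pos: [549.3, -229.6, 168.4]
tcp_rot: [2.178, 2.263, -0.003]
wrist_force: [-0.3, -0.0, 0.4]
width: 0.3
finger_force: 0.0
```

```bash
python3 -m crank '0 0 0.1 0 0 0; 0 0 0.1 0 0 0; 0 0 0.1 0 0 0; 0 0 0.05 0 0 0; 0 0 0 0 0 0; 0 0 0 0 0 0; 0 0 0 0 0 0; 0 0 0 0 0 0' -1
python3 -m crank '0 0 0.05 0 0 0; 0 0 0 0 0 0; 0 0 0.05 0 0 0; 0 0 0 0 0 0; 0 0 0 0 0 0; 0 0 0 0 0 0; 0 0 0 0 0 0; 0 0 0 0 0 0' -1
```

```text
time: 27.5
tool_pos: [549.2, -229.6, 164.7]
tcp_rot: [2.178, 2.263, -0.003]
wrist_force: [0.6, -0.2, -0.4]
width: -0.2
finger_force: 0.0
time: 28.5
tool_pos: [549.5, -229.8, 164.1]
tcp_rot: [2.178, 2.262, -0.003]
wrist_force: [0.8, -0.5, 5.9]
width: 0.1
finger_force: 2.6
```

Contact comes at 164.1 mm, so it is fully home. I retreat and do one numeric check that nothing shifted.

```bash
python3 -m crank '0 0 -0.5 0 0 0; 0 0 -1.5 0 0 0; 0 0 -2.5 0 0 0; 0 0 -3 0 0 0; 0 0 -3 0 0 0; 0 0 -2 0 0 0; 0 0 -1 0 0 0; 0 0 0 0 0 0' -1
python3 - <<'E'
from h import *
b=viewer.camera("side").astype(int);r=cv2.imread("pics/rel.png").astype(int);l=cv2.imread("pics/side0.png").astype(int)
d=lambda x,y,u0,u1,v0,v1:np.abs(x[v0:v1,u0:u1]-y[v0:v1,u0:u1]).max(2)
print("thermo vs release",(d(b,r,345,372,205,275)>40).sum(),"mug vs start",(d(b,l,322,365,140,172)>40).sum(),"tweezer",(d(b,l,345,398,186,200)>40).sum(),"tray",(d(b,l,270,322,178,228)>40).sum())
workorder.job_done()
E
```

```text
time: 29.5
tool_pos: [549.4, -229.4, 299.2]
tcp_rot: [2.178, 2.262, -0.003]
wrist_force: [-0.6, -0.2, -0.3]
width: 0.2
finger_force: 0.0
thermo vs release 10 mug vs start 110 tweezer 0 tray 57
the job is handed in; nothing more can be done
```

The thermometer is back in its cradle with the rib in the notch, and a light touch found its flat top at 164.1 mm (164 means fully home). I handed the job in at about 29.5 s. My last look at the mug, right after the lift-out, showed it standing in place. The final numeric image check found the tweezer case unchanged, with some pixels differing at the mug and tray that I put down to shadow and the removed thermometer but did not view.

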